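# Weigh a carton and print its stock label

### The arm

A 6-joint arm with a two-finger parallel gripper is mounted at the origin on the work surface. World frame = base frame: x ahead of the robot, y to its left, z up, the work surface at z = 0. Lengths are in m, angles in rad, forces in N, time in s.
With the tool pointing down it reaches from about 0.275 to 0.875 m from the base axis. Payload 12.5 kg.
Tool frame: the origin (TCP) lies on the centre line of the jaws, within the pads' length; the fingertips stand r.finger_overhang ahead of it and the grasp point (between the pads) lies 3 mm ahead of it (r.finger_overhang is the distance from the TCP to the fingertips, in m); z points along the fingers, y is the line along which they close (so a half turn about z gives the same grasp; the last joint's range is limited). The gripper opens to 85 mm and grips with 20 to 120 N. Pads are 22 mm wide; open, the fingers measure 114 mm over their backs; the gripper's body (76 mm by 85 mm) begins 54 mm behind the grasp point. The pads swing forward as they close: fully open they stand 13 mm farther back than shut.
Start: joints at [1.134, 0.351, 1.652, -0, 1.139, -0.085], TCP at [0.189, 0.516, 0.253] pointing down, gripper open.
Joint ranges: [-2.75, 2.75], [-0.79, 2.1], [0.01, 2.65], [-1.57, 4.71], [0.07, 3.14], [-2.87, 2.87]. Speed limits (rad/s): [2.22, 2.22, 2.79, 3.14, 3.14, 3.14].

### API

Orientations are given as a unit quaternion [x, y, z, w].
In Python, from cell import r, optics gives the robot as it stands. The module is installed in compiled form; this text tells all that it offers. Calls block until the motion is done:
- r.move_to(position, orientation): joint-space move of the TCP to a pose.
- r.move_linear(position, rot=None, vel=0.15): straight line of the TCP; rot=None keeps the orientation; vel is the mean speed in m/s.
- r.set_joints(angles): joint-space move.
- r.set_gripper(opening, squeeze=None): opening from 0.0 (shut) to 1.0 (fully open); squeeze is the grip in N (None keeps the last); returns when the fingers have stopped.
- r.sleep(seconds).
- r.inverse_kinematics(position, orientation): joint angles nearest the present ones, or None.
- optics.get_image(name): name is "side" or "top"; returns a dict with "pixels" (420x560x3 uint8, red, green, blue), "depth" (420x560 float32, m along the optical axis (not along the pixel's ray), 0 where there is no reading), "fx", "fy", "cx", "cy" (pixels), "D" ([k1, k2, p1, p2, k3] as OpenCV has them; the pictures are not rectified), "camera_from_world" (4x4, takes a point from world to camera coordinates). Camera axes: x right, y down, z forward; pixel columns grow to the right and rows downward; lengths in m; the calibration is good to about 2 mm. A picture is of the moment at which its call begins.
A pose or a line that the arm cannot do raises r.PlanningError and nothing moves.
- r.hand_in(): hands the job in; it is judged then, once.
Readings, each from a call of its own:
- r.current_t(): time.
- r.current_q(): joint angles.
- r.current_qvel(): joint speeds.
- r.current_effort(): joint torques, N m.
- r.current_tool_pos(): TCP position.
- r.current_ee_rot(): TCP orientation.
- r.current_contact_force(): force on the tool from outside, world axes, zero at the start.
- r.current_torque(): the same for the moment, N m.
- r.current_opening(): opening from 0.0 (shut) to 1.0 (fully open).
- r.current_finger_force(): force on a finger pad.
Only numpy, scipy, OpenCV 4.12 (cv2) and the standard library are available. Lean on these libraries where they do the work, as an engineer would, in place of code of your own. Each camera call takes 0.05 s, during which the arm holds its last target. There are 200 camera calls.

### The job

Weigh the carton that stands on the counting scale and print its label, using just the tips of the closed fingers: press the raised half of the scale's rocker switch down until it has tipped fully over (on), then press the scale's round key fully down, where it stays (tare), and then press the label printer's long bar key fully down for a moment and let it come up again. Keep this order; do not press the scale's square key or the printer's small round key, and leave the carton, the tape roll and the parts bin where they are, never lifting or pushing them.

Things in the scene. Friction and masses are not known exactly. Their poses are not given: they have to be found in the camera images.
- scale: Fixed grey counting scale, 340 (x) x 300 (y) mm. Origin: centre of its underside, z up, x from key panel to pan. White panel 55 mm above the bench, x -0.165 to -0.06; keys in a row at x = -0.125: rocker y = +0.09, round key y = 0, square key y = -0.09. Steel pan 215 x 280 mm centred at x = 0.055, top z = 0.085, carries the carton.
- rocker (a joint): Black see-saw switch, 52 mm long (scale's y) x 24 mm, hinged at its middle, in its top face, 64 mm above the bench. Its top is a shallow V. 0 rad (off, start 0 to 0.05): -y half level, +y half up at 0.4 rad, its end 10 mm above the hinge. Pressing the +y half down raises the value to 0.4 (fully on: that half level, 64 mm above the bench). Needs about 2 N; stays where left.
- rocker_press (a point): Point on top of the rocker's +y half (raised at the start), 18 mm from the hinge: press straight down here or up to 6 mm farther out. It moves and turns with the rocker.
- tare_key (a joint): Round black key of the scale, 32 mm across, in the middle of the panel, top 10 mm above the panel. It moves down against about 2 N of friction and stays down. Value 0 = up, 0.006 m = fully down.
- tare_key_top (a point): Centre of the round key's top face, z up, x and y as the scale's.
- square_key (a joint): Square black key of the scale, 22 mm, top 10 mm above the panel; not to be pressed. Sprung: 1.2 N to start, 4 N fully down, comes up when let go. Joint value 0 = up, 0.006 m = fully down.
- square_key_top (a point): Centre of the square key's top face.
- printer: Fixed label printer, white box 220 (x) x 190 (y) mm, flat top 140 mm above the bench. Origin: centre of its underside, z up; the front with the label slot faces its -x. On top near the front, at x = -0.065: long bar key (centre y = +0.035) and small round key (y = -0.055). The parts bin stands behind them.
- print_key (a joint): Long black bar key of the printer, 60 mm along the printer's y and 20 mm wide, top 10 mm above the printer's top. Sprung: 1.2 N to start, 4 N fully down, comes up when let go. Joint value 0 = up, 0.006 m = fully down.
- print_key_top (a point): Centre of the long bar key's top face, z up, x and y as the printer's.
- feed_key (a joint): Small round black key of the printer, 18 mm across, top 10 mm above the printer's top; not to be pressed. Sprung: 1.2 N to start, 4 N fully down, comes up when let go. Joint value 0 = up, 0.006 m = fully down.
- feed_key_top (a point): Centre of the small round key's top face.
- carton: Loose open cardboard box of nuts, 120 x 90 x 40 mm high, on the scale's pan. Origin: centre of its underside. To be left alone.
- tape_roll: Loose roll of brown packing tape lying flat on the bench in front of the printer, 90 mm across, 45 mm high. Origin: centre of its underside. To be left alone.
- parts_bin: Loose grey open bin with small boxes, 80 x 120 x 40 mm high, on the rear of the printer's top. Origin: centre of its underside. To be left alone.

How it is judged:
On the way, in this order (a step that is already met when the one before it is completed fails the run):
1. the rocker is tipped on (value of joint rocker above 0.32 rad), for 0.1 s.
2. the round key is pressed down (value of joint tare_key above 0.0045 m), for 0.1 s.
3. the long bar key is pressed down (value of joint print_key above 0.0045 m), for 0.1 s.
At the end, for the whole second after the job is handed in: rocker on (above 0.32 of 0.4 rad), round key down (above 4.5 of 6 mm), the bar key, square key and small round key up (within 1 mm), carton, tape roll and bin within 20 mm of where they started (value of joint rocker above 0.32 rad and value of joint tare_key above 0.0045 m and value of joint each of print_key, square_key, feed_key below 0.001 m and not (distance of carton from where it was at the start of the episode above 0.02 m) and not (distance of tape_roll from where it was at the start of the episode above 0.02 m) and not (distance of parts_bin from where it was at the start of the episode above 0.02 m)); the robot touches nothing.
It fails at once if the round key is pressed before the rocker is on (value of joint tare_key above 0.003 m and value of joint rocker below 0.3 rad).
It fails at once if the bar key is pressed before the rocker is on and the round key is down (value of joint print_key above 0.003 m and (value of joint rocker below 0.3 rad or value of joint tare_key below 0.004 m)).
It fails at once if the square key or the small round key is pressed (value of joint any of square_key, feed_key above 0.003 m).
It fails at once if the carton, tape roll or parts bin is lifted, carried or pushed away (distance of any of carton, tape_roll, parts_bin from where it was at the start of the episode above 0.02 m).
It also fails if it takes over 48 s, if anything falls off the work surface, if the arm or the gripper's body presses on something with over 40 N, if the wrist force passes 120 N, or if a joint passes its speed limit or range.

## Working session

There is one attempt and no reset: what is moved stays moved. The work goes in short steps, each a Python script; the robot and the scene stay as the last script left them, time stands still between calls to the robot, and variables do not carry over. Pictures are saved under pics/ and viewed, at most 10 in all, crops included, and the job is handed in when it is done.

```bash
mkdir -p pics; cat > h.py <<'E'
import numpy as np, cv2
from cell import r, optics
def save(n,f):
    im=optics.get_image(n); cv2.imwrite(f,im["pixels"][:,:,::-1]); np.save(f[:-4]+'.npy',im,allow_pickle=True); return im
def load(f): return np.load(f,allow_pickle=True).item()
def K(im): return np.array([[im["fx"],0,im["cx"]],[0,im["fy"],im["cy"]],[0,0,1.]])
def rays(im,uv):
    n=cv2.undistortPoints(np.array(uv,float).reshape(-1,1,2),K(im),np.array(im["D"],float)).reshape(-1,2)
    return np.c_[n,np.ones(len(n))]
def plane(im,uv,z):
    T=np.linalg.inv(im["camera_from_world"]); d=rays(im,uv)@T[:3,:3].T; o=T[:3,3]
    return o+d*((z-o[2])/d[:,2])[:,None]
def cloud(im):
    h,w=im["depth"].shape; v,u=np.mgrid[:h,:w]
    p=rays(im,np.c_[u.ravel(),v.ravel()])*im["depth"].reshape(-1,1); T=np.linalg.inv(im["camera_from_world"])
    p=p@T[:3,:3].T+T[:3,3]; p[im["depth"].ravel()==0]=np.nan; return p.reshape(h,w,3)
E
python3 - <<'E'
from h import *
for n in("top","side"):
    im=save(n,f"pics/{n}0.png"); T=np.linalg.inv(im["camera_from_world"]); print(n,T[:3,3].round(3),T[:3,2].round(3),im["fx"],im["D"])
print(r.current_t(),r.finger_overhang,r.current_ee_rot(),r.current_tool_pos())
E
```

```text
top [ 0.35  -0.047  1.385] [ 0.154  0.021 -0.988] 528.9952408311052 [-0.09134002  0.          0.          0.          0.        ]
side [ 0.115 -0.712  0.864] [ 0.409  0.62  -0.669] 477.8203120471614 [-0.03630802  0.          0.          0.          0.        ]
0.1 0.022 [ 1.74971824e-01  9.84573290e-01 -5.29732146e-04 -1.27943991e-04] [0.18937006 0.51606422 0.25281467]
```

View pics/top0.png

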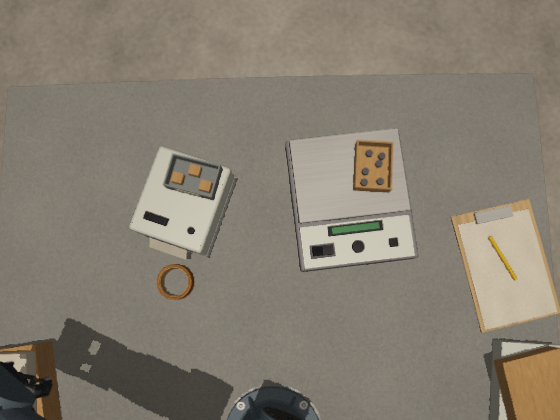

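View pics/side0.png

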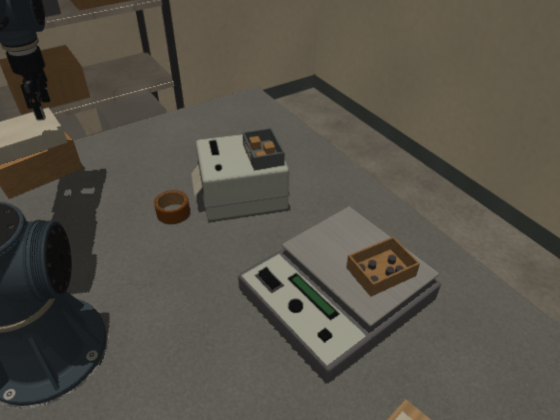

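The top view shows the rocker at about (322,251), the round key at (358,246), the square key at (393,242), the bar key at (156,218) and the feed key at (191,230). The same keys appear in the side view at (270,279), (296,306), (325,335), (214,147) and (218,167). Next I'll measure their centroids in both views.

```bash
python3 - <<'E'
from h import *
S={"top":dict(rock=(322,251),tare=(358,246),sq=(393,242),bar=(156,218),feed=(191,230)),
"side":dict(rock=(270,279),tare=(296,306),sq=(325,335),bar=(214,147),feed=(218,167))}
zt=dict(rock=.064,tare=.065,sq=.065,bar=.15,feed=.15)
C={}
I={n:load(f"pics/{n}0.npy") for n in S}
for n in S:
    im=I[n]; g=im["pixels"].max(2); m=(g<75).astype(np.uint8)
    nl,L,st,ce=cv2.connectedComponentsWithStats(m)
    pc=cloud(im)
    for k,(u,v) in S[n].items():
        w=L[v-7:v+8,u-7:u+8]; l=np.bincount(w[w>0]).argmax(); C[n,k]=ce[l]
        print(n,k,st[l],ce[l].round(1),plane(im,[ce[l]],zt[k]).round(4)[0],"depth med",np.nanmedian(pc[L==l],0).round(4))
for k in zt:
    A=np.zeros((3,3));b=np.zeros(3);
    for n in S:
        T=np.linalg.inv(I[n]["camera_from_world"]);d=T[:3,:3]@rays(I[n],[C[n,k]])[0];d/=np.linalg.norm(d);P=np.eye(3)-np.outer(d,d);A+=P;b+=P@T[:3,3]
    print("tri",k,np.linalg.solve(A,b).round(4))
a=cv2.resize(cv2.imread("pics/top0.png")[225:275,295:415],None,fx=6,fy=6,interpolation=cv2.INTER_CUBIC)
b=cv2.resize(cv2.imread("pics/side0.png")[255:305,240:360],None,fx=6,fy=6,interpolation=cv2.INTER_CUBIC)
cv2.imwrite("pics/crop.png",np.vstack([a,b]))
E
```

```text
top rock [312 244  22  13 216] [322.3 250.1] [ 0.4622 -0.1337  0.064 ] depth med [ 0.4621 -0.1332  0.0664]
top tare [352 241  12  12 109] [357.4 246.1] [ 0.4702 -0.2217  0.065 ] depth med [ 0.4704 -0.2209  0.0654]
top sq [389 238   9   9  65] [392.9 242. ] [ 0.4787 -0.3112  0.065 ] depth med [ 0.4786 -0.311   0.0659]
top bar [144 212  25  14 184] [155.6 218.3] [0.538 0.266 0.15 ] depth med [0.5383 0.2655 0.1503]
top feed [188 228   7   6  34] [190.9 230.4] [0.5074 0.181  0.15  ] depth med [0.5078 0.1808 0.1512]
side rock [256 267  27  25 337] [268.7 279.6] [ 0.4602 -0.1385  0.064 ] depth med [ 0.4595 -0.1374  0.0638]
side tare [288 299  15  14 163] [295.3 305.6] [ 0.4694 -0.2273  0.065 ] depth med [ 0.47   -0.2275  0.0645]
side sq [318 328  14  14 122] [324.5 334.6] [ 0.4784 -0.3157  0.065 ] depth med [ 0.4786 -0.315   0.0639]
side bar [209 140  10  15 101] [213.7 147.4] [0.5369 0.2583 0.15  ] depth med [0.5373 0.2569 0.1491]
side feed [215 165   7   6  34] [218.  167.3] [0.5066 0.1748 0.15  ] depth med [0.5079 0.1775 0.1482]
tri rock [ 0.4628 -0.1341  0.0579]
tri tare [ 0.4716 -0.223   0.0584]
tri sq [ 0.4801 -0.3127  0.0596]
tri bar [0.5398 0.2673 0.1436]
tri feed [0.5088 0.1817 0.1446]
```

View pics/crop.png

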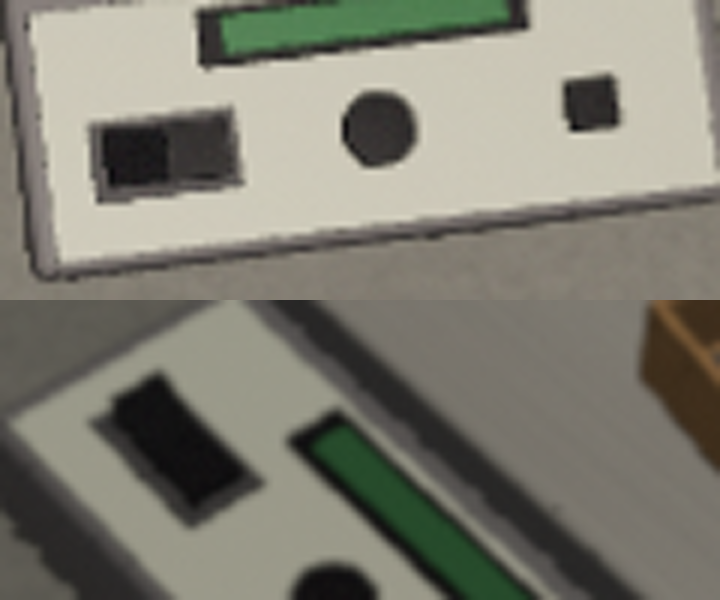

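The enlarged crop shows the darker +y half of the rocker (its left half in the top view) raised and the −y half level. Both key spacings come out at about 90 mm, as given. The heights from ray crossing are about 6 mm low, because the side view also counts the keys' dark side walls, but the depth heights match the text. I'll press using force feedback.

```bash
cat >> h.py <<'E'
def quat(deg):
    a=np.radians(deg/2); return [np.cos(a),np.sin(a),0,0]
def best(p,angs):
    q=r.current_q(); c=[(np.abs(np.subtract(s,q)).max(),a) for a in angs if (s:=r.inverse_kinematics(p,quat(a))) is not None]
    return min(c)[1]
def press(xy,z0,zend,fmax,retreat):
    """from tip height z0 down to zend in 1.5 mm steps until fmax; then up to TCP height retreat"""
    o=r.finger_overhang; r.move_linear([*xy,z0+o],vel=.12); f0=r.current_contact_force()[2]; z=z0
    while z>zend:
        z=max(z-.0015,zend); r.move_linear([*xy,z+o],vel=.02); f=r.current_contact_force()[2]-f0
        print("z %.4f act %.4f F %.1f"%(z,r.current_tool_pos()[2]-o,f))
        if f>fmax: break
    r.sleep(.25); print("held F",r.current_contact_force()[2]-f0)
    r.move_linear([*xy,retreat],vel=.15)
E
python3 - <<'E'
from h import *
r.set_gripper(0.0); p=r.current_tool_pos(); r.move_linear([p[0],p[1],.32])
xy=np.array([.4594,-.1125]); h=[*xy,.25]
a=best(h,[95.5,-84.5]); print(a); r.move_to(h,quat(a)); print(r.current_t(),r.current_tool_pos(),r.current_opening())
press(xy,.080,.0625,12,.2)
save("top","pics/top1.png");im=save("side","pics/side1.png"); print(r.current_t())
E
```

```text
95.5
3.9 [ 0.45958876 -0.11197291  0.25005338] -0.0016669776939111677
z 0.0785 act 0.0787 F -1.4
z 0.0770 act 0.0770 F -1.2
z 0.0755 act 0.0754 F -0.9
z 0.0740 act 0.0739 F -0.4
z 0.0725 act 0.0725 F -0.2
z 0.0710 act 0.0709 F -0.5
z 0.0695 act 0.0694 F -0.5
z 0.0680 act 0.0679 F -1.3
z 0.0665 act 0.0664 F -1.3
z 0.0650 act 0.0649 F -1.2
z 0.0635 act 0.0640 F 9.6
z 0.0625 act 0.0638 F 23.3
held F 23.319278155887105
9.55
```

```bash
python3 - <<'E'
from h import *
a=cv2.imread("pics/side0.png")[235:345,220:350];b=cv2.imread("pics/side1.png")[235:345,220:350]
cv2.imwrite("pics/crop1.png",cv2.resize(np.hstack([a,b]),None,fx=3,fy=3,interpolation=cv2.INTER_CUBIC))
E
```

```text
(no output)
```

View pics/crop1.png

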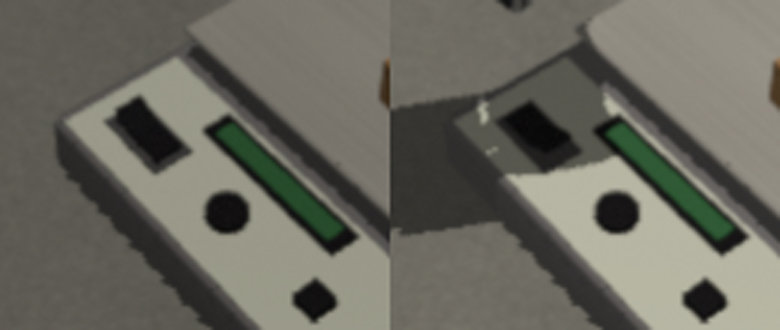

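After the press, the rocker's far (+y) end sits flush and its near end is raised. Contact stopped at 64 mm, so the switch is fully on. Next I'll press the round key.

```bash
python3 - <<'E'
from h import *
xy=np.array([.470,-.2235]); r.move_linear([*xy,.2],vel=.15)
press(xy,.070,.0575,14,.30)
xy=np.array([.5378,.264]); h=[*xy,.30]
a=best(h,[160,-20]); print(a); r.move_to(h,quat(a)); print(r.current_tool_pos(),r.current_t())
save("side","pics/side2.png"); save("top","pics/top2.png")
c=cv2.resize(cv2.imread("pics/side2.png")[235:345,220:350],None,fx=3,fy=3)
d=cv2.resize(cv2.imread("pics/side2.png")[80:190,160:290],None,fx=3,fy=3)
cv2.imwrite("pics/crop2.png",np.hstack([c,d]))
E
```

```text
z 0.0685 act 0.0688 F 0.3
z 0.0670 act 0.0670 F -1.1
z 0.0655 act 0.0654 F 0.4
z 0.0640 act 0.0639 F 0.5
z 0.0625 act 0.0624 F -0.4
z 0.0610 act 0.0609 F -0.2
z 0.0595 act 0.0594 F 0.4
z 0.0580 act 0.0588 F 13.8
z 0.0575 act 0.0587 F 18.6
held F 18.830550171488813
160
[0.5381443  0.26312238 0.30002407] 17.4
```

View pics/crop2.png

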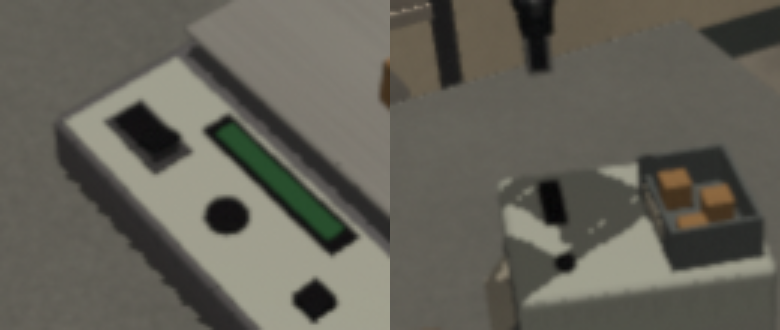

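The rocker is on, and the round key bottomed out at 58.8 mm and now looks lower. The bar key and feed key are still clear, with the gripper above the bar key. Next I'll press the bar key.

```bash
python3 - <<'E'
from h import *
press(np.array([.5378,.264]),.156,.1425,14,.32)
r.move_linear([.45,.20,.32]); r.sleep(.3)
save("side","pics/side3.png"); print(r.current_t(),r.current_contact_force())
cv2.imwrite("pics/fin.png",cv2.resize(cv2.imread("pics/side3.png")[90:390,140:460],None,fx=2,fy=2))
E
```

```text
z 0.1545 act 0.1548 F -0.6
z 0.1530 act 0.1529 F -0.2
z 0.1515 act 0.1514 F -1.2
z 0.1500 act 0.1500 F 0.2
z 0.1485 act 0.1485 F 1.8
z 0.1470 act 0.1470 F 1.9
z 0.1455 act 0.1455 F 2.7
z 0.1440 act 0.1441 F 3.7
z 0.1425 act 0.1438 F 16.4
held F 15.452985038922932
23.575 [-1.03346786  0.10715231 -0.22439718]
```

View pics/fin.png

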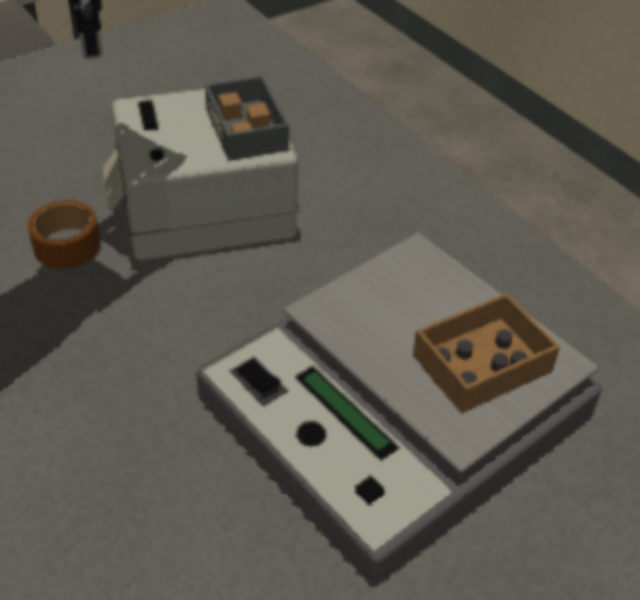

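The bar key pushed back like a spring, reached its stop at 143.8 mm and came up again. The carton, tape roll and bin have not moved, and the arm is clear of everything.

```bash
python3 -c "
from cell import r
print(r.hand_in())"
```

```text
the job is handed in; nothing more can be done
None
```

I tipped the rocker on, pressed the round key down to stay, and pressed and released the bar key, in that order, then handed the job in at about 24 s; the judge's verdict was not shown.

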